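Charged battery pack from the charger onto the finds lamp

ROBOT

A 6-joint arm with a two-finger parallel gripper is mounted at the origin on the work surface. World frame = base frame: x ahead of the robot, y to its left, z up, the work surface at z = 0. Lengths are in m, angles in rad, forces in N, time in s.
With the tool pointing down it reaches from about 0.3 to 0.825 m from the base axis. Payload 5.4 kg.
Tool frame: the origin (TCP) lies on the centre line of the jaws, within the pads' length; the fingertips stand tip_extent ahead of it and the grasp point (between the pads) lies 6 mm ahead of it (tip_extent is the distance from the TCP to the fingertips, in m); z points along the fingers, y is the line along which they close (so a half turn about z gives the same grasp; the last joint's range is limited). The gripper opens to 92 mm and grips with 3 to 60 N. Pads are 20 mm wide; open, the fingers measure 128 mm over their backs; the gripper's body (75 mm by 189 mm) begins 69 mm behind the grasp point.
Start: joints at [0.95, 0.158, 1.597, -0, 1.386, -0.21], TCP at [0.23, 0.527, 0.24] pointing down, gripper open.
Joint ranges: [-2.91, 2.91], [-0.94, 2.29], [0.18, 2.7], [-1.29, 4.43], [0.17, 2.64], [-3, 3]. Speed limits (rad/s): [2.57, 2.57, 3.14, 3.14, 3.14, 3.14].

INTERFACE

Orientations are given as a rotation vector (axis times angle).
In Python, from workcell import sense, camera, job_done, tip_extent gives the robot as it stands.
- The arm moves only by the tool servo_tool, never from a script. Its argument "motion" is a list of rows, each an object of numbers: "claw": the opening, from 0 (shut) to 1 (fully open); "tx", "ty", "tz": the shift along the tool's x, y, z as a fraction of full scale; "wx", "wy", "wz": the turn, a rotation vector about the tool's x, y, z as a fraction of full scale. A call has 1 to 12 rows; each row shifts and turns the commanded pose from where the row before left it, along the tool's axes as they then stand; what a row does not reach is not made up. Full scale, the value 1, is 0.03 m for a shift and 45 degrees for a turn. A row lasts 1/12 s, in which the tool goes at most 41.7 mm and 7.16 degrees, less where a joint would pass 70% of its speed; a pose out of reach is approached as far as the arm can. A call with a number of a shift or a turn outside -1 to 1 is refused whole. A call with a gripper value outside its range is refused whole. The fingers move at their own pace and stop on an object; "grip_force" is the grip in N (left out, the last holds). Time passes only in rows, so rows that do not move let the fingers close. It gives the time, the measured TCP pose, the force, the opening and the grip force at its end, in the units of the state.
- sense(): the state, without advancing time (a new reading comes with each control period).
- camera(name): name is "side" or "top"; returns a dict with "image" (480x640x3 uint8, red, green, blue), "z_map" (480x640 float32, m along the optical axis (not along the pixel's ray), 0 where there is no reading), "fx", "fy", "cx", "cy" (pixels), "k1" (the pictures are not rectified: a ray, as slopes to the right and down, at radius r is drawn at 1 + k1 r^2 times it, then the intrinsics apply), "cam_to_world" (4x4, takes a point from camera to world coordinates). Camera axes: x right, y up, looking along -z (the intrinsics and any distortion apply to the point x, -y, -z); pixel columns grow to the right and rows downward; lengths in m; the calibration is good to about 2 mm. A picture is of the moment at which its call begins.
- job_done(): hands the job in; it is judged then, once.
The state is a dict: "time": time; "qpos": joint angles; "joint_vel": joint speeds; "joint_efforts": joint torques, N m; "tool_pos": TCP position; "tool_rot": TCP orientation; "wrist_force": force on the tool from outside, world axes, zero at the start; "wrist_torque": the same for the moment, N m; "opening": finger opening in m; "finger_force": force on a finger pad.
Only numpy, scipy, OpenCV 4.12 (cv2) and the standard library are available. Lean on these libraries where they do the work, as an engineer would, in place of code of your own. Each camera call takes 0.05 s, during which the arm holds its last target. There are 200 camera calls.

TASK

The inspection lamp over the sherds has no battery. Press the orange catch of the charger bay that holds the charged pack (green gauge), slide that pack out, and slide it into the dovetail plate on top of the lamp until the catch clicks and holds it. Go gently by feel, without ramming or jamming the pack on the lamp, and leave the flat pack (red gauge) latched in its bay and everything else on the table where it is.

Things in the scene. Friction and masses are not known exactly. Their poses are not given: they have to be found in the camera images.
- charged_pack: Black battery pack, green gauge on top and rear, 0.22 to 0.37 kg. Body 70 (x) x 38 (y) x 38 mm high, over a dovetail tongue 10 mm deep. Origin: centre of the body in x, y, level with the tongue's underside (body spans z 10 to 48 mm). +x is the nose, which goes in first. Tongue from x = -7 (heel) to +33 mm, 27.7 mm wide, flanks 30 deg off upright. Starts latched in a charger bay.
- flat_pack: The same pack with a red gauge, latched in the other bay; leave it there. Its gauge is the only difference.
- charger: Two-bay desk charger, 150 x 196 x 78 mm, fixed. Origin on the table under the midpoint between the bays; +x is the slide-in direction of both bays (roughly away from the robot), z up. Case from x = -69 to +81 mm; behind each bay a black terminal block (x = 44 to 68 mm) rises to 78 mm.
- left_bay (a point): Point on the floor of the left bay (y = +45 mm of the charger, 46 mm above the table), midway between its rails; axes as the charger's. A latched pack has its origin 7 mm ahead (+x), tongue on the floor. Rails with flared mouth run from x = -36 to +36 mm, 8 mm high: with its origin 72 mm or more behind this point a pack is clear of them and can be lifted.
- right_bay (a point): The same for the right bay (y = -45 mm of the charger).
- left_catch (a joint): How far the left bay's catch is pressed, m: 0 up (latched), 0.006 fully down. Pressed past 0.0045 (3 to 9 N) with a pack in the bay, it lets go and a sprung contact bar shoves the pack about 8 mm back, past the catch, which then stays down under the tongue; the pack can be slid out freely.
- right_catch (a joint): The same for the right bay.
- left_tab (a point): Centre of the top of the left bay's orange thumb tab, 20 (x) x 26 mm, 54 mm in front (-x) of left_bay, 2 mm below the bay floor. Pressed straight down it works the catch. 16 mm lie between the tab and a latched pack, 8 mm once the pack is shoved out.
- right_tab (a point): The same for the right bay.
- lamp: LED panel face down on a bridge with two side legs, 168 x 242 mm, panel top 150 mm up, fixed. Origin on the table below lamp_plate; axes as lamp_plate. On its top is the dovetail plate with a black terminal block at its far end; block and catch are screwed down through slots, each lamp's set somewhere within 3.5 mm of nominal along x, and no pose here shows where.
- lamp_plate (a point): Point on the floor of the lamp's dovetail plate (168 mm up), midway between the rails; +x slide-in, z up. Rails from x = -22 to +36 mm, 8 mm high; flared mouth and floor from x = -36. Play in the rails: 1 mm to each side, 1.5 mm of lift. Pack origin at x = -69 mm: nose at the mouth. The pack clicks with its origin somewhere between +3.5 and +10.5 mm; 1.7 mm farther it meets the block hard.
- lamp_catch (a joint): How far the lamp's catch is pressed, m: 0 up, 0.003 to 0.004 while the tongue rides on it (from pack origin about x = -50 mm; up to 4 N of drag, and the catch lifts the tongue with about 2 N), 0 again once it has clicked up behind the heel.
- lamp_contacts (a joint): How far the lamp's sprung contact bar is pushed in, m: 0 with no pack, about 0.008 with a latched pack, 0.010 at the hard stop. It pushes back over the last 8 mm, so the end of the slide takes about 8 to 12 N; a pack that has not clicked is pushed back out.
- lamp_tab (a point): Centre of the top of the lamp's orange thumb tab, in front of the rails; not needed to put a pack in.
- sherds_tall: Stack of brown sherds, about 80 x 60 x 52 mm, loose; bystander. Origin at the centre of its underside.
- sherds_low: Stack of three sherds, about 70 x 55 x 31 mm, loose; bystander.
- sherds_side: Stack of two sherds, about 65 x 45 x 20 mm, loose; bystander.
- marker: Black marker pen, 125 mm long, lying; bystander.
- brush: Flat wooden brush, 220 mm long, lying; bystander.
- calliper: Steel calliper with black display, 200 mm long, lying; bystander.
Things that resemble listed ones, but are neither listed nor needed, are in the scene too. Of the things that look like the charger, the largest one is meant.

How it is judged:
On the way, in this order (a step that is already met when the one before it is completed fails the run):
1. the charged pack is out of its charger bay and lifted clear (height (world z) of charged_pack above 0.075 m and contact force between charged_pack and charger below 0.1 N), for 0.2 s.
2. the pack is latched in the lamp's dovetail plate: contacts pushed in and catch up behind it (distance between charged_pack and lamp_plate below 0.016 m and value of joint lamp_contacts above 0.0065 m and value of joint lamp_catch below 0.0012 m), for 0.2 s.
At the end, for the whole second after the job is handed in: The charged pack is latched in the lamp plate and let go, at rest: origin within 16 mm of lamp_plate, x axes within 0.08 rad, contact bar pushed in more than 6.5 mm, catch pressed less than 1.2 mm; the flat pack within 5 mm of its start (all of step 2 and angle between the x axis of charged_pack and the x axis of lamp_plate, either way round below 0.08 rad and linear speed of charged_pack below 0.02 m/s and distance of flat_pack from where it was at the start of the episode below 0.005 m); the robot touches nothing.
It fails at once if the pack is forced against the lamp: its contact forces with the lamp add up to more than 45 N (contact force between charged_pack and lamp above 45 N).
It fails at once if the flat pack is moved by more than 5 mm (distance of flat_pack from where it was at the start of the episode above 0.005 m).
It fails at once if a bystander is moved by more than 15 mm (distance of any of sherds_tall, sherds_low, sherds_side, marker, brush, calliper from where it was at the start of the episode above 0.015 m).
It also fails if it takes over 66 s, if anything falls off the work surface, if the arm or the gripper's body presses on something with over 40 N, if the wrist force passes 120 N, or if a joint passes its speed limit or range.

## Working session

There is one attempt and no reset: what is moved stays moved. The work goes in short steps, Python scripts to look and compute and a tool call to move; the robot and the scene stay as the last step left them, time stands still between calls to the robot, and variables do not carry over. Pictures are saved under pics/ and viewed, at most 10 in all, crops included, and the job is handed in when it is done.

Besides the shell and the picture viewer there is one more tool, called after "Call:" in YAML: its name, and indented under it one key for each argument. servo_tool: Moves the arm, as the interface text tells. Its arguments: {"type":"object","properties":{"motion":{"type":"array"},"grip_force":{"type":"number"}},"required":["motion"]}

```bash
ls; mkdir -p pics; cat > h.py <<'E'
import numpy as np, cv2
from workcell import sense, camera, job_done, tip_extent
def grab(n):
    c=camera(n); np.savez(f'{n}.npz',**c); return c
def world(c):
    h,w=c['z_map'].shape
    K=np.array([[c['fx'],0,c['cx']],[0,c['fy'],c['cy']],[0,0,1.]])
    u,v=np.meshgrid(np.arange(w),np.arange(h))
    p=cv2.undistortPoints(np.stack([u,v],-1).reshape(-1,1,2).astype(float),K,np.array([float(c['k1']),0,0,0])).reshape(h,w,2)
    z=c['z_map']; P=np.stack([p[...,0]*z,-p[...,1]*z,-z,np.ones_like(z)],-1)
    W=(P@np.array(c['cam_to_world']).T)[...,:3]; W[z==0]=np.nan
    return W
def save(name,img): cv2.imwrite('pics/'+name,cv2.cvtColor(img,cv2.COLOR_RGB2BGR))
E
python3 - <<'E'
from h import *
print(tip_extent, sense())
for n in('top','side'):
    c=grab(n); save(n+'0.png',c['image']); print(n,c['fx'],c['k1'],np.round(c['cam_to_world'],3))
E
```

```text
pics
0.025 {'time': 0.0, 'qpos': array([ 9.49899050e-01,  1.59078556e-01,  1.59820113e+00, -3.27004388e-05,
        1.38619132e+00, -2.10073077e-01]), 'joint_vel': array([-1.26243503e-03,  8.84887206e-05,  5.83547392e-04,  2.70923829e-03,
       -3.71143405e-04, -8.26981953e-05]), 'joint_efforts': array([ 1.11088637e-03, -3.85573769e+01, -3.22112203e+01,  7.02550169e-02,
        3.78286152e-02, -1.62610067e-04]), 'tool_pos': array([0.22930904, 0.52667385, 0.23861788]), 'tool_rot': array([-6.40634421e-01, -3.07483433e+00,  2.71922854e-03]), 'wrist_force': array([ 0.42597891, -0.84650969, -0.15630771]), 'wrist_torque': array([-0.03570033, -0.0310296 , -0.0447601 ]), 'finger_force': 0.0, 'opening': 0.09237534942565945}
top 593.8426867448137 0.04642424247013758 [[-0.014  0.981 -0.194  0.274]
 [-1.    -0.016 -0.007 -0.019]
 [-0.01   0.194  0.981  1.722]
 [ 0.     0.     0.     1.   ]]
side 470.51589906879116 -0.038189089863369906 [[ 0.733  0.404 -0.547 -0.088]
 [-0.68   0.448 -0.581 -0.736]
 [ 0.011  0.798  0.603  0.871]
 [ 0.     0.     0.     1.   ]]
```

View pics/top0.png

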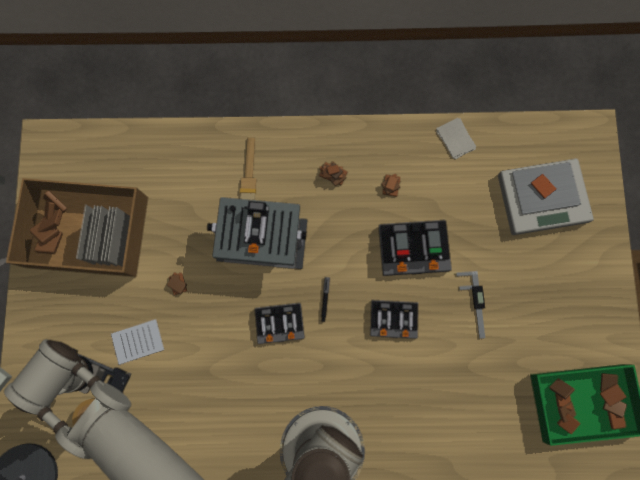

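View pics/side0.png

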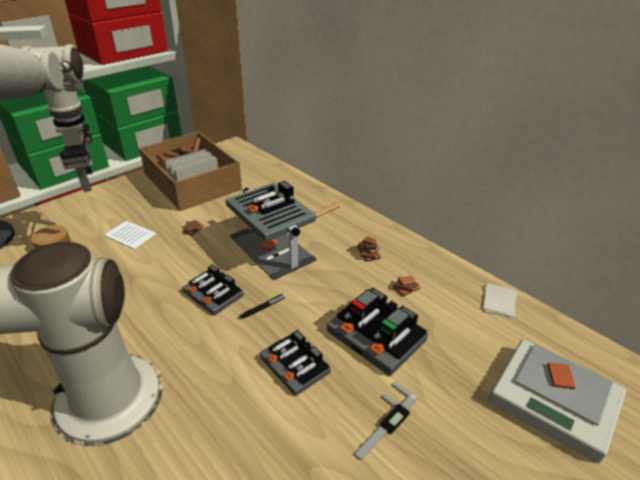

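Top view: the candidates for the charger are the large one at (414,248) and smaller lookalikes at (279,324) and (395,320). The large one holds both packs. The green gauge is in its right bay at (433,243), with that bay's orange tab at (432,265). The red gauge is in the left bay at (402,250). The lamp is at (257,232), with its plate mouth and orange tab at (254,248).

```bash
python3 - <<'E'
from h import *
t=dict(np.load('top.npz'));s=dict(np.load('side.npz'))
def cr(c,x0,y0,w,h,W,H): return cv2.resize(c['image'][y0:y0+h,x0:x0+w],(W,H),interpolation=cv2.INTER_CUBIC)
a=np.vstack([np.hstack([cr(t,372,212,90,68,400,300),cr(t,205,190,105,79,400,300)]),
 np.hstack([cr(s,320,282,112,84,400,300),cr(s,220,175,100,75,400,300)])])
save('crop.png',a)
W=world(t);WS=world(s)
for nm,w,pts in(('top',W,[(402,252),(433,242),(432,265),(403,267),(254,248),(263,208),(257,230)]),('side',WS,[(390,324),(377,348),(347,328),(287,187),(253,210),(264,201)])):
    for u,v in pts: print(nm,u,v,np.round(w[v,u],4))
# heights histogram around charger & lamp
for n,w in(('top',W),('side',WS)):
  for cx,cy in((.58,-.27),(.6,.2)):
    m=(abs(w[...,0]-cx)<.16)&(abs(w[...,1]-cy)<.16); z=w[...,2][m]; h,e=np.histogram(z,np.arange(0,.25,.005)); print(n,cx,cy,dict((round(float(a),3),int(b)) for a,b in zip(e,h) if b>15))
E
```

```text
top 402 252 [ 0.5307 -0.2316  0.0977]
top 433 242 [ 0.558  -0.3188  0.0945]
top 432 265 [ 0.5003 -0.3214  0.0467]
top 403 267 [ 0.4954 -0.2389  0.0497]
top 254 248 [0.5371 0.1695 0.165 ]
top 263 208 [0.6369 0.1421 0.2024]
top 257 230 [0.5839 0.1608 0.174 ]
side 390 324 [ 0.5349 -0.3237  0.0969]
side 377 348 [ 0.4959 -0.3253  0.0483]
side 347 328 [ 0.4913 -0.2364  0.0458]
side 287 187 [0.6365 0.1478 0.2029]
side 253 210 [0.5265 0.1625 0.1672]
side 264 201 [0.5755 0.1766 0.169 ]
top 0.58 -0.27 {0.0: 3399, 0.005: 1283, 0.01: 193, 0.015: 51, 0.02: 115, 0.025: 274, 0.03: 451, 0.035: 517, 0.04: 586, 0.045: 291, 0.05: 124, 0.055: 76, 0.06: 29, 0.065: 47, 0.07: 83, 0.075: 171, 0.08: 127, 0.085: 79, 0.09: 284, 0.095: 297, 0.1: 65}
top 0.6 0.2 {0.0: 2462, 0.005: 1167, 0.01: 319, 0.015: 71, 0.13: 21, 0.135: 25, 0.14: 265, 0.145: 1368, 0.15: 1866, 0.155: 592, 0.16: 155, 0.165: 223, 0.17: 217, 0.175: 151, 0.18: 50, 0.195: 55, 0.2: 85, 0.205: 20}
side 0.58 -0.27 {0.0: 5067, 0.005: 329, 0.01: 166, 0.015: 169, 0.02: 204, 0.025: 543, 0.03: 559, 0.035: 425, 0.04: 777, 0.045: 294, 0.05: 186, 0.055: 137, 0.06: 119, 0.065: 121, 0.07: 161, 0.075: 240, 0.08: 141, 0.085: 100, 0.09: 385, 0.095: 373}
side 0.6 0.2 {0.0: 2792, 0.005: 1167, 0.01: 199, 0.015: 43, 0.065: 17, 0.08: 16, 0.1: 16, 0.125: 21, 0.13: 102, 0.135: 128, 0.14: 154, 0.145: 444, 0.15: 1458, 0.155: 139, 0.16: 113, 0.165: 164, 0.17: 156, 0.175: 150, 0.18: 27, 0.185: 21, 0.19: 28, 0.195: 30, 0.2: 70}
```

View pics/crop.png

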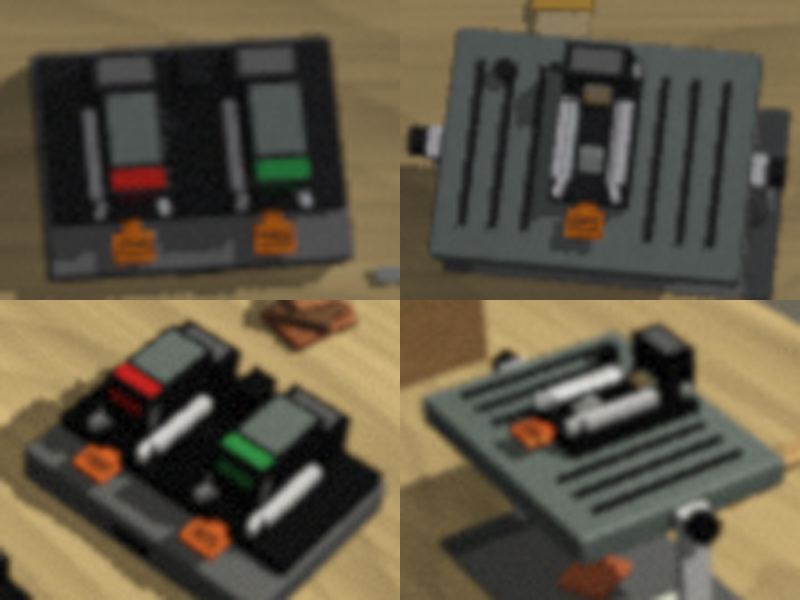

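```bash
cat >> h.py <<'E'
def toplane(c,u,v,h):
    K=np.array([[c['fx'],0,c['cx']],[0,c['fy'],c['cy']],[0,0,1.]])
    p=cv2.undistortPoints(np.stack([u,v],-1).reshape(-1,1,2).astype(float),K,np.array([float(c['k1']),0,0,0])).reshape(-1,2)
    M=np.array(c['cam_to_world']); d=np.c_[p[:,0],-p[:,1],-np.ones(len(p))]@M[:3,:3].T
    return M[:3,3]+d*((h-M[2,3])/d[:,2])[:,None]
def blob(c,mask,h,n=1):
    k,l,st,ce=cv2.connectedComponentsWithStats(mask.astype(np.uint8))
    out=[]
    for i in (1+np.argsort(-st[1:,4]))[:n]:
        v,u=np.nonzero(l==i); P=toplane(c,u,v,h)
        r=cv2.minAreaRect(P[:,:2].astype(np.float32)*1000)
        out.append((len(u),np.round(ce[i],1),np.round(P[:,:2].mean(0)*1000,1),np.round(r[0],1),np.round(r[1],1),round(r[2],1)))
    return out
E
python3 - <<'E'
from h import *
for n in('top','side'):
    c=dict(np.load(n+'.npz'));W=world(c);I=c['image'].astype(int);hsv=cv2.cvtColor(c['image'],cv2.COLOR_RGB2HSV)
    ch=(abs(W[...,0]-.55)<.13)&(abs(W[...,1]+.275)<.15)
    la=(abs(W[...,0]-.59)<.15)&(abs(W[...,1]-.16)<.17)
    H,S,V=hsv[...,0].astype(int),hsv[...,1],hsv[...,2]
    org=(H>4)&(H<16)&(S>180)&(V>110)
    print(n,'tabs',*blob(c,org&ch&(W[...,2]>.02),.044,2),sep='\n ')
    print(' lamp tab',*blob(c,org&la&(W[...,2]>.14),.166,1))
    print(' green',*blob(c,(H>50)&(H<80)&(S>120)&ch&(W[...,2]>.08),.094,1))
    print(' red',*blob(c,((H<4)|(H>174))&(S>150)&ch&(W[...,2]>.08),.094,1))
    print(' greytop',*blob(c,ch&(W[...,2]>.085)&(S<60)&(V>60)&(V<200),.094,2),sep='\n ')
    print(' rails',*blob(c,la&(W[...,2]>.155)&(S<40)&(V>165),.176,4),sep='\n ')
    m=(la&(W[...,2]>.13)).astype(np.uint8); m=cv2.morphologyEx(m,cv2.MORPH_OPEN,np.ones((9,9)))
    print(' panel',*blob(c,m,.150,1))
    m=ch&(W[...,2]>.012)
    print(' charger',*blob(c,cv2.morphologyEx(m.astype(np.uint8),cv2.MORPH_OPEN,np.ones((5,5))),.04,1))
E
```

```text
top
 tabs
 (56, array([401.3, 266.8]), array([ 496.8, -234.9]), array([ 498.2, -234.5]), array([24.3, 22.9]), 8.7)
 (47, array([433.2, 265. ]), array([ 500.6, -325.3]), array([ 502., -326.]), array([20.1, 20. ]), 89.1)
 lamp tab (62, array([253.2, 248. ]), array([536.9, 171.6]), array([536.9, 172.1]), array([21.8, 21.3]), 0.4)
 green (62, array([435.1, 250. ]), array([ 535.6, -323.5]), array([ 535.5, -323.3]), array([33.4, 11.2]), 89.1)
 red (66, array([402.6, 252.3]), array([ 530.5, -233.7]), array([ 529.9, -234.7]), array([33.2, 14. ]), 89.1)
 greytop
 (176, array([434. , 238.6]), array([ 567.5, -322.2]), array([ 567.9, -322.3]), array([43.9, 30.8]), 2.8)
 (176, array([401.6, 240.6]), array([ 563.4, -232.2]), array([ 562.3, -232.1]), array([30.6, 45.2]), 89.1)
 rails
 panel (4826, array([255.9, 231.2]), array([585.7, 166.5]), array([587.5, 162.6]), array([227.9, 169.6]), 83.7)
 charger (3561, array([414.4, 247. ]), array([ 553.9, -275. ]), array([ 553.7, -274.7]), array([151.6, 198. ]), 2.9)
side
 tabs
 (97, array([377.2, 347.8]), array([ 500. , -323.1]), array([ 501. , -322.8]), a
[... 423 characters left out ...]
.1, -233.3]), array([32.6, 33.2]), 8.8)
 greytop
 (210, array([397.8, 316.3]), array([ 568.9, -318.9]), array([ 569.4, -318.5]), array([48.6, 31.1]), 5.8)
 (184, array([367. , 296.9]), array([ 564.4, -228.5]), array([ 565. , -229.2]), array([48.4, 34.7]), 1.8)
 rails
 (53, array([265.7, 195.5]), array([590.3, 187.3]), array([590.4, 187. ]), array([14.1, 53.8]), 81.9)
 (32, array([274. , 201.2]), array([589. , 148.3]), array([590.7, 147.3]), array([ 9. , 50.5]), 81.1)
 panel (2923, array([269.9, 209.2]), array([580.7, 158.5]), array([579. , 160.4]), array([262.6, 210.7]), 70.2)
 charger (4811, array([378.8, 329.6]), array([ 548.8, -285.3]), array([ 556.5, -281.2]), array([193.2, 207.7]), 3.4)
```

```bash
python3 - <<'E'
from h import *
for n in('top','side'):
    c=dict(np.load(n+'.npz'));W=world(c);hsv=cv2.cvtColor(c['image'],cv2.COLOR_RGB2HSV)
    S,V=hsv[...,1],hsv[...,2]
    la=(abs(W[...,0]-.59)<.15)&(abs(W[...,1]-.16)<.17)
    m=la&(W[...,2]>.138)&(W[...,2]<.23)
    if n=='top':
        from numpy.polynomial import polynomial as po
        def line(u,v,ax,h):
            P=toplane(c,np.array(u),np.array(v),h)*1000
            a,b=(P[:,1],P[:,0]) if ax=='x' else (P[:,0],P[:,1])
            for _ in range(5):
                k=np.polyfit(a,b,1); r=abs(b-np.polyval(k,a)); q=r<max(2,1.5*np.median(r)); a,b=a[q],b[q]
            return k,len(a),r.std()
        rows=range(208,262); L=[];R=[]
        for v in rows:
            u=np.nonzero(m[v])[0]; L.append((u.min()-.5,v));R.append((u.max()+.5,v))
        for nm,q in(('left',L),('right',R)):
            k,nn,s=line([a for a,b in q],[b for a,b in q],'y',.15); print(nm,'slope deg',np.degrees(np.arctan(k[0])),'y at x=580',np.polyval(k,580),nn,s)
        T=[];B=[]
        for u in range(222,295):
            v=np.nonzero(m[:,u])[0]; T.append((u,v.min()-.5));B.append((u,v.max()+.5))
        for nm,q in(('far',T),('near',B)):
            k,nn,s=line([a for a,b in q],[b for a,b in q],'x',.15); print(nm,'slope deg',-np.degrees(np.arctan(k[0])),'x at y=162',np.polyval(k,162),nn,s)
        sub=c['image'][195:260,235:280].sum(2)//3
        for r in range(6,52,3): print(r+195,' '.join('%3d'%x for x in sub[r,5:38]))
    for th in(130,150): print(n,th,*blob(c,la&(W[...,2]>.158)&(S<60)&(V>th),.176,4),sep='\n ')
    print('block',*blob(c,la&(W[...,2]>.192),.2,1))
E
```

```text
left slope deg -5.689532794410828 y at x=580 277.78390363297996 36 0.4306832406123791
right slope deg -6.07422239610336 y at x=580 56.9769909680864 44 0.3955726385979213
far slope deg -6.146404260116351 x at y=162 672.6921112188076 73 0.41406159001171866
near slope deg -6.275369778841369 x at y=162 503.06881973822846 65 0.39641842457625964
201  83  81  82  83  82  85  83  81  59  48  47  51  53  56  58  62  63  63  67  67  72  75  78  82  84  92  98  98  96  95  93  95  95
204  81  82  82  84  83  82  82  72  46  36  66  78  79  79  79  78  80  79  78  80  79  77  70  48  29  27  55  76  84  84  85  87  87
207  81  62  54  60  47  32  34  38  33  46  67  76  78  78  77  78  78  79  77  79  79  78  66  41  26  33  80  95  81  80  85  86  87
210  80  54  30  45  51  54  54  41  19  13  17  15  14  15  17  19  23  18  20  23  21  27  24  20  24  24  51  64  58  73  85  86  87
213  47  30  25  47  54  55  56  41  25  18  15  19  28  56  74  81  79  78  74  71  50  26  17  15  16  16  22  32  55  78  86  86  76
216  37  24  33  50  52  54  58  89  98  89  82  67  44  45  61  70  71  74  7
[... 1783 characters left out ...]
array([555. , 149.8]), array([2.7, 0. ]), -179.7)
top
 150
block (169, array([256.1, 205.6]), array([644.3, 160.7]), array([644.2, 160.9]), array([47., 26.]), 84.2)
side
 130
 (83, array([272.6, 201.7]), array([584.5, 149. ]), array([584.5, 152.1]), array([25.6, 69.6]), 80.8)
 (77, array([264.8, 195.9]), array([587.4, 187.5]), array([586.7, 187.4]), array([17.3, 65.9]), 81.9)
side
 150
 (62, array([265.4, 195.6]), array([589.6, 187.3]), array([588.1, 188. ]), array([15.7, 63.3]), 81.9)
 (50, array([273.2, 201.6]), array([586.1, 148.2]), array([584.8, 147.5]), array([13.4, 62.2]), 81.1)
block (116, array([285.3, 186.1]), array([639.3, 158.7]), array([639.3, 159.2]), array([58.2, 33.3]), 82.2)
```

The packs and lamp are located. The right bay point is at about (553.5, -322.7) mm with the charger yawed +2.8°. The lamp plate is at about (588, 166.5) mm, yawed -6.1°. The crop confirms that green is in the right bay of the largest charger. I'm starting the move.

Call:
servo_tool:
  motion:
    - {"wz": -0.147,"claw": 0}
    - {"wz": -0.147,"claw": 0}
    - {"wz": -0.147,"claw": 0}
    - {"wz": -0.147,"claw": 0}
    - {"tx": -0.26,"ty": -0.99,"claw": 0}
    - {"tx": -0.26,"ty": -0.99,"claw": 0}
    - {"tx": -0.26,"ty": -0.99,"claw": 0}
    - {"tx": -0.26,"ty": -0.99,"claw": 0}
    - {"tx": -0.26,"ty": -0.99,"claw": 0}
    - {"tx": -0.26,"ty": -0.99,"claw": 0}
    - {"tx": -0.26,"ty": -0.99,"claw": 0}
    - {"tx": -0.26,"ty": -0.99,"claw": 0}
  grip_force: 40

```text
invalid input at $.motion[0]: expected keys claw, tx, ty, tz, wx, wy, wz
```

Call:
servo_tool:
  motion:
    - {"tx": -0.26,"ty": -0.99,"claw": 0}
    - {"tx": -0.26,"ty": -0.99,"claw": 0}
    - {"tx": -0.26,"ty": -0.99,"claw": 0}
    - {"tx": -0.26,"ty": -0.99,"claw": 0}
    - {"tx": -0.26,"ty": -0.99,"claw": 0}
    - {"tx": -0.26,"ty": -0.99,"claw": 0}
    - {"tx": -0.26,"ty": -0.99,"claw": 0}
    - {"tx": -0.26,"ty": -0.99,"claw": 0}
    - {"tx": -0.26,"ty": -0.99,"claw": 0}
    - {"tx": -0.26,"ty": -0.99,"claw": 0}
    - {"tx": -0.26,"ty": -0.99,"claw": 0}
    - {"tx": -0.26,"ty": -0.99,"claw": 0}

```text
invalid input at $.motion[0]: expected keys claw, tx, ty, tz, wx, wy, wz
```

```bash
cat >> h.py <<'E'
from scipy.spatial.transform import Rotation as Ro
def to(x,y,z=None,yaw=None):
    s=sense(); R=Ro.from_rotvec(s['tool_rot']).as_matrix(); p=s['tool_pos']
    d=np.array([x,y,p[2] if z is None else z])-p
    ang=np.degrees(np.arctan2(R[1,1],R[0,1]))
    print('t',round(s['time'],2),'pos',np.round(p*1000,1),'yaw',round(ang-90,2),'tilt',np.round(R[:2,2],4),'F',np.round(s['wrist_force'],1),'open',round(s['opening']*1000,1),'\n shift tool units',np.round(R.T@d/.03,3),'wz', None if yaw is None else round((ang-90-yaw)/45,3))
E
python3 -c "
from h import *
to(.4976,-.3254,.09,2.8)"
```

```text
t 0.1 pos [229.3 526.7 238.7] yaw -23.53 tilt [-0.001  -0.0014] F [ 0.1 -0.1  0.2] open 91.6 
 shift tool units [-19.542 -22.463   4.988] wz -0.585
```

All keys are required in each row.

Call:
servo_tool:
  motion:
    - {"tx": 0,"ty": 0,"tz": 0,"wx": 0,"wy": 0,"wz": -0.147,"claw": 0}
    - {"tx": 0,"ty": 0,"tz": 0,"wx": 0,"wy": 0,"wz": -0.147,"claw": 0}
    - {"tx": 0,"ty": 0,"tz": 0,"wx": 0,"wy": 0,"wz": -0.147,"claw": 0}
    - {"tx": 0,"ty": 0,"tz": 0,"wx": 0,"wy": 0,"wz": -0.147,"claw": 0}
    - {"tx": -0.26,"ty": -0.99,"tz": 0,"wx": 0,"wy": 0,"wz": 0,"claw": 0}
    - {"tx": -0.26,"ty": -0.99,"tz": 0,"wx": 0,"wy": 0,"wz": 0,"claw": 0}
    - {"tx": -0.26,"ty": -0.99,"tz": 0,"wx": 0,"wy": 0,"wz": 0,"claw": 0}
    - {"tx": -0.26,"ty": -0.99,"tz": 0,"wx": 0,"wy": 0,"wz": 0,"claw": 0}
    - {"tx": -0.26,"ty": -0.99,"tz": 0,"wx": 0,"wy": 0,"wz": 0,"claw": 0}
    - {"tx": -0.26,"ty": -0.99,"tz": 0,"wx": 0,"wy": 0,"wz": 0,"claw": 0}
    - {"tx": -0.26,"ty": -0.99,"tz": 0,"wx": 0,"wy": 0,"wz": 0,"claw": 0}
    - {"tx": -0.26,"ty": -0.99,"tz": 0,"wx": 0,"wy": 0,"wz": 0,"claw": 0}
  grip_force: 40

```text
time: 1.1
tool_pos: [0.3039, 0.2916, 0.2392]
tool_rot: [0.081, -3.14, 0.0]
wrist_force: [0.1, 0.2, 0.5]
opening: 0.0141
finger_force: 0.0
```

Call:
servo_tool:
  motion:
    - {"tx": -0.26,"ty": -0.99,"tz": 0,"wx": 0,"wy": 0,"wz": 0,"claw": 0}
    - {"tx": -0.26,"ty": -0.99,"tz": 0,"wx": 0,"wy": 0,"wz": 0,"claw": 0}
    - {"tx": -0.26,"ty": -0.99,"tz": 0,"wx": 0,"wy": 0,"wz": 0,"claw": 0}
    - {"tx": -0.26,"ty": -0.99,"tz": 0,"wx": 0,"wy": 0,"wz": 0,"claw": 0}
    - {"tx": -0.26,"ty": -0.99,"tz": 0,"wx": 0,"wy": 0,"wz": 0,"claw": 0}
    - {"tx": -0.26,"ty": -0.99,"tz": 0,"wx": 0,"wy": 0,"wz": 0,"claw": 0}
    - {"tx": -0.26,"ty": -0.99,"tz": 0,"wx": 0,"wy": 0,"wz": 0,"claw": 0}
    - {"tx": -0.26,"ty": -0.99,"tz": 0,"wx": 0,"wy": 0,"wz": 0,"claw": 0}
    - {"tx": -0.26,"ty": -0.99,"tz": 0,"wx": 0,"wy": 0,"wz": 0,"claw": 0}
    - {"tx": -0.26,"ty": -0.99,"tz": 0,"wx": 0,"wy": 0,"wz": 0,"claw": 0}
    - {"tx": -0.26,"ty": -0.99,"tz": 0,"wx": 0,"wy": 0,"wz": 0,"claw": 0}
    - {"tx": -0.26,"ty": -0.99,"tz": 0,"wx": 0,"wy": 0,"wz": 0,"claw": 0}

```text
time: 2.1
tool_pos: [0.4156, -0.0596, 0.2393]
tool_rot: [0.079, -3.14, -0.0]
wrist_force: [0.1, 0.3, -0.5]
opening: 0.0007
finger_force: 0.0
```

```bash
python3 -c "
from h import *
to(.4976,-.3254,.09,2.8)"
```

```text
t 2.1 pos [415.6 -59.6 239.3] yaw 2.9 tilt [-0.0003  0.0003] F [ 0.1  0.3 -0.5] open 0.7 
 shift tool units [-2.282 -8.988  4.973] wz 0.002
```

Call:
servo_tool:
  motion:
    - {"tx": -0.254,"ty": -1,"tz": 0.25,"wx": 0,"wy": 0,"wz": 0,"claw": 0}
    - {"tx": -0.254,"ty": -1,"tz": 0.25,"wx": 0,"wy": 0,"wz": 0,"claw": 0}
    - {"tx": -0.254,"ty": -1,"tz": 0.25,"wx": 0,"wy": 0,"wz": 0,"claw": 0}
    - {"tx": -0.254,"ty": -1,"tz": 0.25,"wx": 0,"wy": 0,"wz": 0,"claw": 0}
    - {"tx": -0.254,"ty": -1,"tz": 0.25,"wx": 0,"wy": 0,"wz": 0,"claw": 0}
    - {"tx": -0.254,"ty": -1,"tz": 0.25,"wx": 0,"wy": 0,"wz": 0,"claw": 0}
    - {"tx": -0.254,"ty": -1,"tz": 0.25,"wx": 0,"wy": 0,"wz": 0,"claw": 0}
    - {"tx": -0.254,"ty": -1,"tz": 0.25,"wx": 0,"wy": 0,"wz": 0,"claw": 0}
    - {"tx": -0.254,"ty": -0.98,"tz": 0.25,"wx": 0,"wy": 0,"wz": 0,"claw": 0}
    - {"tx": 0,"ty": 0,"tz": 1,"wx": 0,"wy": 0,"wz": 0,"claw": 0}
    - {"tx": 0,"ty": 0,"tz": 1,"wx": 0,"wy": 0,"wz": 0,"claw": 0}
    - {"tx": 0,"ty": 0,"tz": 0.7,"wx": 0,"wy": 0,"wz": 0,"claw": 0}

```text
time: 3.1
tool_pos: [0.4968, -0.3232, 0.0879]
tool_rot: [0.079, -3.138, -0.004]
wrist_force: [-0.0, 0.5, -0.2]
opening: 0.0006
finger_force: 0.0
```

```bash
python3 - <<'E'
from h import *
to(.4976,-.3254,.069,2.8)
s=grab('side'); t=grab('top')
a=np.hstack([cv2.resize(s['image'][280:370,315:435],(400,300),interpolation=2),cv2.resize(t['image'][212:280,372:462],(400,300),interpolation=2)])
save('press.png',a)
E
```

```text
t 3.1 pos [ 496.8 -323.2   87.9] yaw 2.87 tilt [-0.0025  0.0026] F [-0.   0.5 -0.2] open 0.6 
 shift tool units [-0.025 -0.076  0.63 ] wz 0.002
```

View pics/press.png

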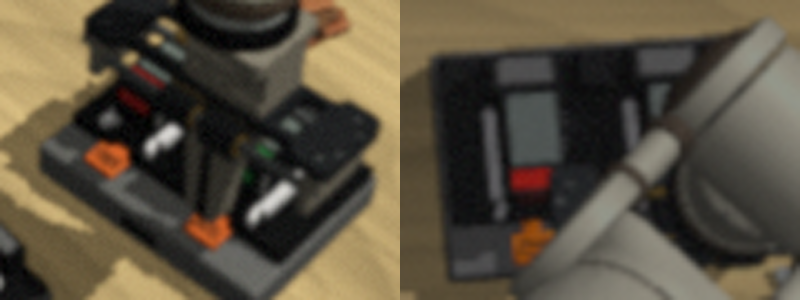

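The side crop shows the closed fingertips right over the right bay's orange tab, at (210,228) in the crop. I'll press down slowly and watch the force.

Call:
servo_tool:
  motion:
    - {"tx": 0,"ty": -0.05,"tz": 0.25,"wx": 0,"wy": 0,"wz": 0,"claw": 0}
    - {"tx": 0,"ty": 0,"tz": 0.25,"wx": 0,"wy": 0,"wz": 0,"claw": 0}
    - {"tx": 0,"ty": 0,"tz": 0.05,"wx": 0,"wy": 0,"wz": 0,"claw": 0}
    - {"tx": 0,"ty": 0,"tz": 0.05,"wx": 0,"wy": 0,"wz": 0,"claw": 0}
    - {"tx": 0,"ty": 0,"tz": 0.05,"wx": 0,"wy": 0,"wz": 0,"claw": 0}
    - {"tx": 0,"ty": 0,"tz": 0.05,"wx": 0,"wy": 0,"wz": 0,"claw": 0}

```text
time: 3.7
tool_pos: [0.4985, -0.3255, 0.0709]
tool_rot: [-0.08, 3.14, -0.002]
wrist_force: [-0.0, -0.5, 0.1]
opening: 0.0007
finger_force: 0.0
```

Call:
servo_tool:
  motion:
    - {"tx": 0,"ty": 0,"tz": 0.05,"wx": 0,"wy": 0,"wz": 0,"claw": 0}
    - {"tx": 0,"ty": 0,"tz": 0.05,"wx": 0,"wy": 0,"wz": 0,"claw": 0}

```text
time: 3.87
tool_pos: [0.4984, -0.3255, 0.068]
tool_rot: [-0.08, 3.14, -0.001]
wrist_force: [-2.4, 1.8, 5.9]
opening: 0.0008
finger_force: 2.5
```

Call:
servo_tool:
  motion:
    - {"tx": 0,"ty": 0,"tz": 0.05,"wx": 0,"wy": 0,"wz": 0,"claw": 0}
    - {"tx": 0,"ty": 0,"tz": 0.05,"wx": 0,"wy": 0,"wz": 0,"claw": 0}

```text
time: 4.03
tool_pos: [0.4984, -0.3254, 0.0645]
tool_rot: [-0.08, 3.14, -0.001]
wrist_force: [1.1, 0.8, 2.1]
opening: 0.0003
finger_force: 0.9
```

Call:
servo_tool:
  motion:
    - {"tx": 0,"ty": 0,"tz": 0.04,"wx": 0,"wy": 0,"wz": 0,"claw": 0}
    - {"tx": 0,"ty": 0,"tz": 0,"wx": 0,"wy": 0,"wz": 0,"claw": 0}

```text
time: 4.2
tool_pos: [0.4984, -0.3255, 0.0633]
tool_rot: [-0.08, 3.14, -0.001]
wrist_force: [0.3, 1.3, 3.2]
opening: 0.0003
finger_force: 1.7
```

Call:
servo_tool:
  motion:
    - {"tx": 0,"ty": 0,"tz": -0.8,"wx": 0,"wy": 0,"wz": 0,"claw": 0}
    - {"tx": 0,"ty": 0,"tz": -1,"wx": 0,"wy": 0,"wz": 0,"claw": 0}
    - {"tx": 0,"ty": 0,"tz": -0.8,"wx": 0,"wy": 0,"wz": 0,"claw": 0}

```text
time: 4.45
tool_pos: [0.4977, -0.325, 0.1415]
tool_rot: [0.08, -3.14, -0.001]
wrist_force: [-0.1, -0.4, -0.4]
opening: 0.0003
finger_force: 0.0
```

```bash
python3 - <<'E'
from h import *
to(.5525,-.3228,.138,2.8)
c=grab('side');W=world(c);hsv=cv2.cvtColor(c['image'],cv2.COLOR_RGB2HSV);H,S,V=[hsv[...,i].astype(int) for i in range(3)]
ch=(abs(W[...,0]-.55)<.13)&(abs(W[...,1]+.275)<.15)
print(' green',*blob(c,(H>50)&(H<80)&(S>120)&ch&(W[...,2]>.06),.094,2))
print(' red',*blob(c,((H<4)|(H>174))&(S>150)&ch&(W[...,2]>.06),.094,1))
save('rel.png',cv2.resize(c['image'][260:380,310:440],(520,480),interpolation=2))
E
```

```text
t 4.45 pos [ 497.7 -325.   141.5] yaw 2.92 tilt [-0.0007  0.0006] F [-0.1 -0.4 -0.4] open 0.3 
 shift tool units [-1.827 -0.021  0.117] wz 0.003
 green (52, array([382.7, 333.6]), array([ 503.3, -329.8]), array([ 503.7, -328.6]), array([15.7, 28. ]), 18.2) (42, array([389.5, 329. ]), array([ 524.8, -331.3]), array([ 524.6, -331.1]), array([16.8, 15. ]), 5.8)
 red (124, array([357.1, 306.7]), array([ 522.6, -235.1]), array([ 521.1, -234.3]), array([38.2, 33.3]), 12.5)
```

View pics/rel.png

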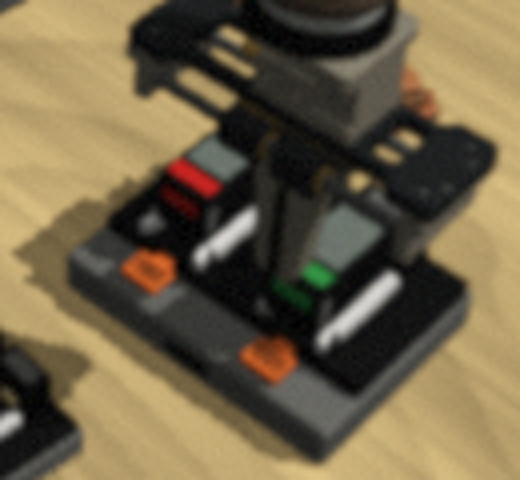

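The crop shows the pack with the green gauge shoved back towards the tab, so its catch has let go. The red pack is unchanged. Next I'll open the gripper, move over the pack and descend.

Call:
servo_tool:
  motion:
    - {"tx": -0.6,"ty": -0.02,"tz": 0,"wx": 0,"wy": 0,"wz": 0,"claw": 0.65}
    - {"tx": -0.6,"ty": 0,"tz": 0,"wx": 0,"wy": 0,"wz": 0,"claw": 0.65}
    - {"tx": -0.6,"ty": 0,"tz": 0,"wx": 0,"wy": 0,"wz": 0,"claw": 0.65}
    - {"tx": 0,"ty": 0,"tz": 0,"wx": 0,"wy": 0,"wz": 0,"claw": 0.65}
    - {"tx": 0,"ty": 0,"tz": 0.3,"wx": 0,"wy": 0,"wz": 0,"claw": 0.65}
    - {"tx": 0,"ty": 0,"tz": 0.3,"wx": 0,"wy": 0,"wz": 0,"claw": 0.65}
    - {"tx": 0,"ty": 0,"tz": 0,"wx": 0,"wy": 0,"wz": 0,"claw": 0.65}

```text
time: 5.08
tool_pos: [0.5497, -0.3219, 0.1194]
tool_rot: [0.079, -3.136, -0.006]
wrist_force: [-0.6, 0.5, -0.9]
opening: 0.0448
finger_force: 0.0
```

```bash
python3 - <<'E'
from h import *
to(.5525,-.3228,.087,2.8)
E
```

```text
t 5.08 pos [ 549.7 -321.9  119.4] yaw 2.89 tilt [-0.0045  0.0036] F [-0.6  0.5 -0.9] open 44.8 
 shift tool units [-0.098 -0.039  1.079] wz 0.002
```

Call:
servo_tool:
  motion:
    - {"tx": -0.02,"ty": -0.02,"tz": 0,"wx": 0,"wy": 0,"wz": 0,"claw": 0.68}
    - {"tx": 0,"ty": 0,"tz": 0,"wx": 0,"wy": 0,"wz": 0,"claw": 0.68}
    - {"tx": 0,"ty": 0,"tz": 0,"wx": 0,"wy": 0,"wz": 0,"claw": 0.68}
    - {"tx": 0,"ty": 0,"tz": 0.36,"wx": 0,"wy": 0,"wz": 0,"claw": 0.68}
    - {"tx": 0,"ty": 0,"tz": 0.36,"wx": 0,"wy": 0,"wz": 0,"claw": 0.68}
    - {"tx": 0,"ty": 0,"tz": 0.36,"wx": 0,"wy": 0,"wz": 0,"claw": 0.68}
    - {"tx": 0,"ty": 0,"tz": 0,"wx": 0,"wy": 0,"wz": 0,"claw": 0.68}

```text
time: 5.67
tool_pos: [0.5508, -0.322, 0.0866]
tool_rot: [0.08, -3.136, -0.006]
wrist_force: [-0.5, 0.1, -1.4]
opening: 0.0627
finger_force: 0.0
```

Call:
servo_tool:
  motion:
    - {"tx": 0,"ty": 0,"tz": 0,"wx": 0,"wy": 0,"wz": 0,"claw": 0}
    - {"tx": 0,"ty": 0,"tz": 0,"wx": 0,"wy": 0,"wz": 0,"claw": 0}
    - {"tx": 0,"ty": 0,"tz": 0,"wx": 0,"wy": 0,"wz": 0,"claw": 0}
    - {"tx": 0,"ty": 0,"tz": 0,"wx": 0,"wy": 0,"wz": 0,"claw": 0}
    - {"tx": 0,"ty": 0,"tz": 0,"wx": 0,"wy": 0,"wz": 0,"claw": 0}
  grip_force: 10

```text
time: 6.08
tool_pos: [0.5529, -0.3223, 0.0912]
tool_rot: [-0.08, 3.14, 0.004]
wrist_force: [-0.8, 4.5, 2.9]
opening: 0.038
finger_force: 10.0
```

```bash
python3 - <<'E'
from h import *
to(.5525,-.3228,.087,2.8); print(sense()['finger_force'])
E
```

```text
t 6.08 pos [ 552.9 -322.3   91.2] yaw 2.93 tilt [0.     0.0025] F [-0.8  4.5  2.9] open 38.0 
 shift tool units [ 0.013 -0.016  0.139] wz 0.003
9.996092095971107
```

Call:
servo_tool:
  motion:
    - {"tx": 0,"ty": 0.01,"tz": 0,"wx": 0,"wy": 0,"wz": 0,"claw": 0}
    - {"tx": 0,"ty": 0.01,"tz": 0,"wx": 0,"wy": 0,"wz": 0,"claw": 0}
    - {"tx": 0.1,"ty": 0,"tz": 0,"wx": 0,"wy": 0,"wz": 0,"claw": 0}
    - {"tx": 0.2,"ty": 0,"tz": 0,"wx": 0,"wy": 0,"wz": 0,"claw": 0}
    - {"tx": 0.2,"ty": 0,"tz": 0,"wx": 0,"wy": 0,"wz": 0,"claw": 0}
  grip_force: 35

```text
time: 6.5
tool_pos: [0.5403, -0.3228, 0.0912]
tool_rot: [-0.081, 3.134, 0.0]
wrist_force: [9.4, 5.0, 0.6]
opening: 0.0381
finger_force: 35.0
```

```bash
python3 - <<'E'
from h import *
to(.4746,-.3265,.0912,2.8)
E
```

```text
t 6.5 pos [ 540.3 -322.8   91.2] yaw 2.94 tilt [0.0066 0.0004] F [9.4 5.  0.6] open 38.1 
 shift tool units [ 2.193 -0.011 -0.013] wz 0.003
```

Call:
servo_tool:
  motion:
    - {"tx": 0.35,"ty": 0.01,"tz": 0,"wx": 0,"wy": 0,"wz": 0,"claw": 0}
    - {"tx": 0.35,"ty": 0.01,"tz": 0,"wx": 0,"wy": 0,"wz": 0,"claw": 0}
    - {"tx": 0.35,"ty": 0.01,"tz": 0,"wx": 0,"wy": 0,"wz": 0,"claw": 0}
    - {"tx": 0.35,"ty": 0,"tz": 0,"wx": 0,"wy": 0,"wz": 0,"claw": 0}
    - {"tx": 0.35,"ty": 0,"tz": 0,"wx": 0,"wy": 0,"wz": 0,"claw": 0}
    - {"tx": 0.35,"ty": 0,"tz": 0,"wx": 0,"wy": 0,"wz": 0,"claw": 0}
    - {"tx": 0.15,"ty": 0,"tz": 0,"wx": 0,"wy": 0,"wz": 0,"claw": 0}

```text
time: 7.08
tool_pos: [0.4685, -0.3264, 0.0898]
tool_rot: [0.079, -3.139, -0.0]
wrist_force: [-0.6, 0.7, -3.0]
opening: 0.0379
finger_force: 35.0
```

```bash
python3 - <<'E'
from h import *
to(.4746,-.3265,.0912,2.8)
E
```

```text
t 7.08 pos [ 468.5 -326.4   89.8] yaw 2.89 tilt [-0.0015  0.0003] F [-0.6  0.7 -3. ] open 37.9 
 shift tool units [-0.203 -0.015 -0.047] wz 0.002
```

Call:
servo_tool:
  motion:
    - {"tx": 0,"ty": 0,"tz": -0.5,"wx": 0,"wy": 0,"wz": 0,"claw": 0}
    - {"tx": 0,"ty": 0,"tz": -1,"wx": 0,"wy": 0,"wz": 0,"claw": 0}
    - {"tx": 0,"ty": 0,"tz": -1,"wx": 0,"wy": 0,"wz": 0,"claw": 0}
    - {"tx": 0,"ty": 0,"tz": -1,"wx": 0,"wy": 0,"wz": 0,"claw": 0}
    - {"tx": 0,"ty": 0,"tz": -1,"wx": 0,"wy": 0,"wz": 0,"claw": 0}
    - {"tx": 0,"ty": 0,"tz": -0.5,"wx": 0,"wy": 0,"wz": 0.1,"claw": 0}
    - {"tx": 0,"ty": 0,"tz": 0,"wx": 0,"wy": 0,"wz": 0.1,"claw": 0}
    - {"tx": 0.036,"ty": 0.6,"tz": 0,"wx": 0,"wy": 0,"wz": 0,"claw": 0}
    - {"tx": 0.036,"ty": 0.9,"tz": 0,"wx": 0,"wy": 0,"wz": 0,"claw": 0}
    - {"tx": 0.036,"ty": 0.9,"tz": 0,"wx": 0,"wy": 0,"wz": 0,"claw": 0}
    - {"tx": 0.036,"ty": 0.9,"tz": 0,"wx": 0,"wy": 0,"wz": 0,"claw": 0}
    - {"tx": 0.036,"ty": 0.9,"tz": 0,"wx": 0,"wy": 0,"wz": 0,"claw": 0}

```text
time: 8.08
tool_pos: [0.4777, -0.1994, 0.2399]
tool_rot: [-0.168, -3.137, 0.0]
wrist_force: [0.9, -0.1, -3.4]
opening: 0.0379
finger_force: 35.0
```

Call:
servo_tool:
  motion:
    - {"tx": 0.036,"ty": 0.9,"tz": 0,"wx": 0,"wy": 0,"wz": 0,"claw": 0}
    - {"tx": 0.036,"ty": 0.9,"tz": 0,"wx": 0,"wy": 0,"wz": 0,"claw": 0}
    - {"tx": 0.036,"ty": 0.9,"tz": 0,"wx": 0,"wy": 0,"wz": 0,"claw": 0}
    - {"tx": 0.036,"ty": 0.9,"tz": 0,"wx": 0,"wy": 0,"wz": 0,"claw": 0}
    - {"tx": 0.036,"ty": 0.9,"tz": 0,"wx": 0,"wy": 0,"wz": 0,"claw": 0}
    - {"tx": 0.036,"ty": 0.9,"tz": 0,"wx": 0,"wy": 0,"wz": 0,"claw": 0}
    - {"tx": 0.036,"ty": 0.9,"tz": 0,"wx": 0,"wy": 0,"wz": 0,"claw": 0}
    - {"tx": 0.036,"ty": 0.9,"tz": 0,"wx": 0,"wy": 0,"wz": 0,"claw": 0}
    - {"tx": 0.036,"ty": 0.9,"tz": 0,"wx": 0,"wy": 0,"wz": 0,"claw": 0}
    - {"tx": 0.036,"ty": 0.9,"tz": 0,"wx": 0,"wy": 0,"wz": 0,"claw": 0}
    - {"tx": 0.036,"ty": 0.9,"tz": 0,"wx": 0,"wy": 0,"wz": 0,"claw": 0}

```text
time: 9.0
tool_pos: [0.4975, 0.0972, 0.2401]
tool_rot: [-0.167, -3.137, 0.001]
wrist_force: [-0.2, -1.1, -2.4]
opening: 0.0377
finger_force: 35.0
```

```bash
python3 - <<'E'
from h import *
to(.5035,.1755,.216,-6.1)
E
```

```text
t 9.0 pos [497.5  97.2 240.1] yaw -6.09 tilt [-0.0001 -0.0004] F [-0.2 -1.1 -2.4] open 37.7 
 shift tool units [0.078 2.616 0.801] wz 0.0
```

Call:
servo_tool:
  motion:
    - {"tx": 0.026,"ty": 0.87,"tz": 0.1,"wx": 0,"wy": 0,"wz": 0,"claw": 0}
    - {"tx": 0.026,"ty": 0.87,"tz": 0.2,"wx": 0,"wy": 0,"wz": 0,"claw": 0}
    - {"tx": 0.026,"ty": 0.87,"tz": 0.2,"wx": 0,"wy": 0,"wz": 0,"claw": 0}
    - {"tx": 0,"ty": 0,"tz": 0,"wx": 0,"wy": 0,"wz": 0,"claw": 0}
    - {"tx": 0,"ty": 0,"tz": 0,"wx": 0,"wy": 0,"wz": 0,"claw": 0}
    - {"tx": 0,"ty": 0,"tz": 0,"wx": 0,"wy": 0,"wz": 0,"claw": 0}

```text
time: 9.5
tool_pos: [0.5036, 0.1737, 0.2252]
tool_rot: [-0.166, -3.137, 0.001]
wrist_force: [0.6, -0.2, -2.4]
opening: 0.0375
finger_force: 35.0
```

```bash
python3 - <<'E'
from h import *
to(.5035,.1755,.2142,-6.1)
s=grab('side'); t=grab('top')
a=np.hstack([cv2.resize(s['image'][150:255,190:330],(400,300),interpolation=2),cv2.resize(t['image'][190:280,205:325],(400,300),interpolation=2)])
save('pre.png',a)
E
```

```text
t 9.5 pos [503.6 173.7 225.2] yaw -6.07 tilt [-0.0003 -0.0008] F [ 0.6 -0.2 -2.4] open 37.5 
 shift tool units [0.011 0.059 0.368] wz 0.001
```

View pics/pre.png

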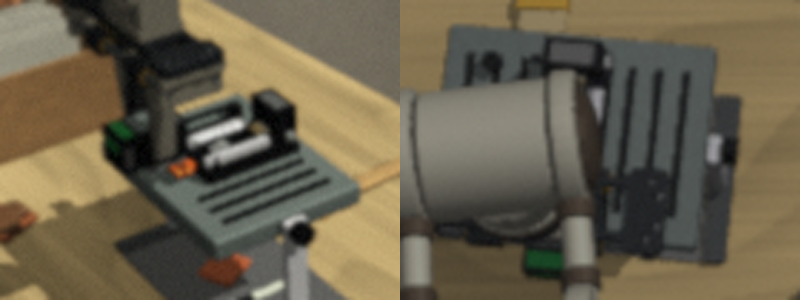

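The side view shows the pack held level behind the plate's mouth. The top view shows the full width of the green gauge at crop position (545,262), so I can use it to check lateral alignment.

```bash
python3 - <<'E'
from h import *
e=np.array([np.cos(np.radians(-6.1)),np.sin(np.radians(-6.1))]); n=np.array([-e[1],e[0]]); o=np.array([588,166.5])
for k in('top','side'):
    c=dict(np.load(k+'.npz'));W=world(c);hsv=cv2.cvtColor(c['image'],cv2.COLOR_RGB2HSV);H,S,V=[hsv[...,i].astype(int) for i in range(3)]
    m=(H>50)&(H<85)&(S>110)&(abs(W[...,0]-.47)<.06)&(abs(W[...,1]-.18)<.06)&(W[...,2]>.15)
    for h in(.228,):
        for b in blob(c,m,h,2): print(k,b, 'lamp frame', np.round([(b[3]-o)@e,(b[3]-o)@n],1), 'tcp frame', np.round((b[3]-np.array([503.6,173.7]))@np.c_[e,n],1))
    v,u=np.nonzero(m);print(np.nanmedian(W[v,u],0))
E
```

```text
top (60, array([247.8, 267.5]), array([476.5, 177.1]), array([476.6, 176.7]), array([25.6, 12.8]), 89.1) lamp frame [-111.9   -1.7] tcp frame [-27.2   0.1]
top (2, array([247.5, 272. ]), array([465.1, 177.8]), array([465.1, 177.8]), array([2.5, 0. ]), -90.9) lamp frame [-123.4   -1.8] tcp frame [-38.7  -0. ]
[0.47534679 0.17678658 0.22995719]
side (72, array([231.3, 197.5]), array([467.4, 170.1]), array([467.6, 164.5]), array([54.1, 27.6]), 50.6) lamp frame [-119.5  -14.8] tcp frame [-34.8 -13. ]
side (3, array([240.3, 200. ]), array([477.6, 144.5]), array([477.5, 144.7]), array([9.8, 1.3]), 39.2) lamp frame [-107.6  -33.4] tcp frame [-22.9 -31.6]
[0.46955451 0.17204045 0.22819953]
```

Call:
servo_tool:
  motion:
    - {"tx": 0,"ty": 0.058,"tz": 0.19,"wx": 0,"wy": 0,"wz": 0,"claw": 0}
    - {"tx": 0,"ty": 0,"tz": 0.19,"wx": 0,"wy": 0,"wz": 0,"claw": 0}
    - {"tx": 0,"ty": 0,"tz": 0,"wx": 0,"wy": 0,"wz": 0,"claw": 0}
    - {"tx": -0.15,"ty": 0,"tz": 0,"wx": 0,"wy": 0,"wz": 0,"claw": 0}
    - {"tx": -0.15,"ty": 0,"tz": 0,"wx": 0,"wy": 0,"wz": 0,"claw": 0}
    - {"tx": -0.15,"ty": 0,"tz": 0,"wx": 0,"wy": 0,"wz": 0,"claw": 0}
    - {"tx": -0.1,"ty": 0,"tz": 0,"wx": 0,"wy": 0,"wz": 0,"claw": 0}
    - {"tx": 0,"ty": 0,"tz": 0,"wx": 0,"wy": 0,"wz": 0,"claw": 0}

```text
time: 10.27
tool_pos: [0.5212, 0.1741, 0.2143]
tool_rot: [0.167, 3.136, 0.0]
wrist_force: [0.0, 0.2, -4.0]
opening: 0.0378
finger_force: 35.0
```

```bash
python3 - <<'E'
from h import *
to(.588,.1665,.2138,-6.1)
E
```

```text
t 10.27 pos [521.2 174.1 214.3] yaw -6.09 tilt [ 0.0008 -0.    ] F [ 0.   0.2 -4. ] open 37.8 
 shift tool units [-2.241 -0.014  0.019] wz 0.0
```

Call:
servo_tool:
  motion:
    - {"tx": -0.08,"ty": -0.01,"tz": 0,"wx": 0,"wy": 0,"wz": 0,"claw": 0}
    - {"tx": -0.08,"ty": 0,"tz": 0,"wx": 0,"wy": 0,"wz": 0,"claw": 0}
    - {"tx": -0.08,"ty": 0,"tz": 0,"wx": 0,"wy": 0,"wz": 0,"claw": 0}
    - {"tx": -0.08,"ty": 0,"tz": 0,"wx": 0,"wy": 0,"wz": 0,"claw": 0}

```text
time: 10.6
tool_pos: [0.53, 0.173, 0.2141]
tool_rot: [0.166, 3.137, 0.0]
wrist_force: [-0.2, -0.8, -3.3]
opening: 0.0378
finger_force: 35.0
```

Call:
servo_tool:
  motion:
    - {"tx": -0.08,"ty": 0,"tz": 0,"wx": 0,"wy": 0,"wz": 0,"claw": 0}
    - {"tx": -0.08,"ty": 0,"tz": 0,"wx": 0,"wy": 0,"wz": 0,"claw": 0}
    - {"tx": -0.08,"ty": 0,"tz": 0,"wx": 0,"wy": 0,"wz": 0,"claw": 0}
    - {"tx": -0.08,"ty": 0,"tz": 0,"wx": 0,"wy": 0,"wz": 0,"claw": 0}

```text
time: 10.93
tool_pos: [0.5392, 0.1723, 0.2138]
tool_rot: [-0.166, -3.136, -0.001]
wrist_force: [-2.0, 1.9, -3.7]
opening: 0.0379
finger_force: 35.0
```

Call:
servo_tool:
  motion:
    - {"tx": -0.08,"ty": 0.01,"tz": 0,"wx": 0,"wy": 0,"wz": 0,"claw": 0}
    - {"tx": -0.08,"ty": 0.01,"tz": 0,"wx": 0,"wy": 0,"wz": 0,"claw": 0}
    - {"tx": -0.08,"ty": 0,"tz": 0,"wx": 0,"wy": 0,"wz": 0,"claw": 0}
    - {"tx": -0.08,"ty": 0,"tz": 0,"wx": 0,"wy": 0,"wz": 0,"claw": 0}

```text
time: 11.27
tool_pos: [0.5489, 0.1716, 0.214]
tool_rot: [-0.166, -3.136, -0.0]
wrist_force: [-2.3, 1.6, -2.9]
opening: 0.0381
finger_force: 35.0
```

Call:
servo_tool:
  motion:
    - {"tx": -0.08,"ty": 0,"tz": 0,"wx": 0,"wy": 0,"wz": 0,"claw": 0}
    - {"tx": -0.08,"ty": 0,"tz": 0,"wx": 0,"wy": 0,"wz": 0,"claw": 0}
    - {"tx": -0.08,"ty": 0,"tz": 0,"wx": 0,"wy": 0,"wz": 0,"claw": 0}
    - {"tx": -0.08,"ty": 0,"tz": 0,"wx": 0,"wy": 0,"wz": 0,"claw": 0}

```text
time: 11.6
tool_pos: [0.5588, 0.1706, 0.2141]
tool_rot: [0.167, 3.137, 0.001]
wrist_force: [-2.8, 2.0, -2.6]
opening: 0.0381
finger_force: 35.0
```

```bash
python3 - <<'E'
from h import *
to(.588,.1665,.2138,-6.1)
E
```

```text
t 11.6 pos [558.8 170.6 214.1] yaw -6.08 tilt [0.0002 0.0004] F [-2.8  2.  -2.6] open 38.1 
 shift tool units [-0.983 -0.034  0.011] wz 0.001
```

Call:
servo_tool:
  motion:
    - {"tx": -0.08,"ty": 0.005,"tz": 0,"wx": 0,"wy": 0,"wz": 0,"claw": 0}
    - {"tx": -0.08,"ty": 0,"tz": 0,"wx": 0,"wy": 0,"wz": 0,"claw": 0}
    - {"tx": -0.08,"ty": 0,"tz": 0,"wx": 0,"wy": 0,"wz": 0,"claw": 0}
    - {"tx": -0.08,"ty": 0,"tz": 0,"wx": 0,"wy": 0,"wz": 0,"claw": 0}
    - {"tx": -0.08,"ty": 0,"tz": 0,"wx": 0,"wy": 0,"wz": 0,"claw": 0}
    - {"tx": -0.08,"ty": 0,"tz": 0,"wx": 0,"wy": 0,"wz": 0,"claw": 0}

```text
time: 12.1
tool_pos: [0.573, 0.1691, 0.2141]
tool_rot: [-0.167, -3.137, -0.0]
wrist_force: [-2.0, 1.9, -3.0]
opening: 0.0377
finger_force: 35.0
```

Call:
servo_tool:
  motion:
    - {"tx": -0.06,"ty": 0,"tz": 0,"wx": 0,"wy": 0,"wz": 0,"claw": 0}
    - {"tx": -0.06,"ty": 0,"tz": 0,"wx": 0,"wy": 0,"wz": 0,"claw": 0}
    - {"tx": -0.06,"ty": 0,"tz": 0,"wx": 0,"wy": 0,"wz": 0,"claw": 0}

```text
time: 12.35
tool_pos: [0.5783, 0.1685, 0.214]
tool_rot: [-0.167, -3.137, -0.0]
wrist_force: [-3.1, 2.8, -2.8]
opening: 0.0378
finger_force: 35.0
```

```bash
python3 - <<'E'
from h import *
to(.588,.1665,.2138,-6.1)
E
```

```text
t 12.35 pos [578.3 168.5 214. ] yaw -6.08 tilt [-0.0002  0.    ] F [-3.1  2.8 -2.8] open 37.8 
 shift tool units [-0.327 -0.033  0.008] wz 0.0
```

Call:
servo_tool:
  motion:
    - {"tx": -0.04,"ty": 0.005,"tz": 0,"wx": 0,"wy": 0,"wz": 0,"claw": 0}
    - {"tx": -0.04,"ty": 0,"tz": 0,"wx": 0,"wy": 0,"wz": 0,"claw": 0}
    - {"tx": -0.04,"ty": 0,"tz": 0,"wx": 0,"wy": 0,"wz": 0,"claw": 0}
    - {"tx": -0.04,"ty": 0,"tz": 0,"wx": 0,"wy": 0,"wz": 0,"claw": 0}

```text
time: 12.68
tool_pos: [0.5832, 0.1681, 0.2142]
tool_rot: [0.167, 3.137, -0.0]
wrist_force: [-1.5, 1.1, -2.4]
opening: 0.0377
finger_force: 35.0
```

Call:
servo_tool:
  motion:
    - {"tx": -0.04,"ty": 0,"tz": 0,"wx": 0,"wy": 0,"wz": 0,"claw": 0}
    - {"tx": -0.04,"ty": 0,"tz": 0,"wx": 0,"wy": 0,"wz": 0,"claw": 0}
    - {"tx": -0.04,"ty": 0,"tz": 0,"wx": 0,"wy": 0,"wz": 0,"claw": 0}

```text
time: 12.93
tool_pos: [0.5868, 0.1677, 0.2142]
tool_rot: [0.166, 3.137, -0.0]
wrist_force: [-2.4, 1.1, -2.2]
opening: 0.0379
finger_force: 35.0
```

Call:
servo_tool:
  motion:
    - {"tx": -0.04,"ty": 0,"tz": 0,"wx": 0,"wy": 0,"wz": 0,"claw": 0}
    - {"tx": -0.04,"ty": 0,"tz": 0,"wx": 0,"wy": 0,"wz": 0,"claw": 0}
    - {"tx": -0.04,"ty": 0,"tz": 0,"wx": 0,"wy": 0,"wz": 0,"claw": 0}

```text
time: 13.18
tool_pos: [0.5903, 0.1673, 0.2141]
tool_rot: [0.167, 3.137, -0.0]
wrist_force: [-2.7, 1.4, -2.7]
opening: 0.038
finger_force: 35.0
```

Call:
servo_tool:
  motion:
    - {"tx": -0.04,"ty": 0,"tz": 0,"wx": 0,"wy": 0,"wz": 0,"claw": 0}
    - {"tx": -0.04,"ty": 0,"tz": 0,"wx": 0,"wy": 0,"wz": 0,"claw": 0}

```text
time: 13.35
tool_pos: [0.592, 0.1672, 0.2142]
tool_rot: [-0.166, -3.135, 0.0]
wrist_force: [-5.6, 1.9, 0.7]
opening: 0.0378
finger_force: 35.0
```

Call:
servo_tool:
  motion:
    - {"tx": -0.04,"ty": 0,"tz": 0,"wx": 0,"wy": 0,"wz": 0,"claw": 0}
    - {"tx": -0.04,"ty": 0,"tz": 0,"wx": 0,"wy": 0,"wz": 0,"claw": 0}

```text
time: 13.52
tool_pos: [0.594, 0.167, 0.2142]
tool_rot: [-0.166, -3.134, 0.0]
wrist_force: [-6.0, 1.1, 0.7]
opening: 0.0378
finger_force: 35.0
```

Call:
servo_tool:
  motion:
    - {"tx": -0.04,"ty": 0,"tz": 0,"wx": 0,"wy": 0,"wz": 0,"claw": 0}
    - {"tx": -0.04,"ty": 0,"tz": 0,"wx": 0,"wy": 0,"wz": 0,"claw": 0}

```text
time: 13.68
tool_pos: [0.5962, 0.1667, 0.2141]
tool_rot: [-0.166, -3.134, 0.001]
wrist_force: [-7.8, 1.3, 1.4]
opening: 0.0377
finger_force: 35.0
```

Call:
servo_tool:
  motion:
    - {"tx": -0.04,"ty": 0,"tz": 0,"wx": 0,"wy": 0,"wz": 0,"claw": 0}

```text
time: 13.77
tool_pos: [0.5973, 0.1666, 0.2141]
tool_rot: [-0.166, -3.134, 0.001]
wrist_force: [-7.3, 1.9, 1.4]
opening: 0.0377
finger_force: 35.0
```

Call:
servo_tool:
  motion:
    - {"tx": -0.03,"ty": 0,"tz": 0,"wx": 0,"wy": 0,"wz": 0,"claw": 0}

```text
time: 13.85
tool_pos: [0.5981, 0.1666, 0.2142]
tool_rot: [-0.166, -3.133, 0.001]
wrist_force: [-9.4, 1.6, 2.9]
opening: 0.0377
finger_force: 35.0
```

Call:
servo_tool:
  motion:
    - {"tx": -0.03,"ty": 0,"tz": 0,"wx": 0,"wy": 0,"wz": 0,"claw": 0}

```text
time: 13.93
tool_pos: [0.5989, 0.1665, 0.2142]
tool_rot: [-0.166, -3.133, 0.001]
wrist_force: [-9.0, 1.3, 2.2]
opening: 0.0376
finger_force: 35.0
```

Call:
servo_tool:
  motion:
    - {"tx": -0.02,"ty": 0,"tz": 0,"wx": 0,"wy": 0,"wz": 0,"claw": 0}

```text
time: 14.02
tool_pos: [0.5994, 0.1664, 0.2142]
tool_rot: [-0.166, -3.133, 0.001]
wrist_force: [-7.8, 1.2, 2.5]
opening: 0.0375
finger_force: 35.0
```

Call:
servo_tool:
  motion:
    - {"tx": -0.02,"ty": 0,"tz": 0,"wx": 0,"wy": 0,"wz": 0,"claw": 0}

```text
time: 14.1
tool_pos: [0.6, 0.1663, 0.2141]
tool_rot: [-0.166, -3.133, 0.001]
wrist_force: [-7.6, 0.7, 0.8]
opening: 0.0377
finger_force: 35.0
```

Call:
servo_tool:
  motion:
    - {"tx": -0.02,"ty": 0,"tz": 0,"wx": 0,"wy": 0,"wz": 0,"claw": 0}

```text
time: 14.18
tool_pos: [0.6008, 0.1662, 0.2141]
tool_rot: [-0.166, -3.133, 0.001]
wrist_force: [-6.5, 1.4, 1.3]
opening: 0.0374
finger_force: 35.0
```

Call:
servo_tool:
  motion:
    - {"tx": -0.02,"ty": 0,"tz": 0,"wx": 0,"wy": 0,"wz": 0,"claw": 0}

```text
time: 14.27
tool_pos: [0.6013, 0.1662, 0.2141]
tool_rot: [-0.166, -3.133, 0.001]
wrist_force: [-8.4, 0.2, 0.9]
opening: 0.038
finger_force: 35.0
```

Call:
servo_tool:
  motion:
    - {"tx": -0.02,"ty": 0,"tz": 0,"wx": 0,"wy": 0,"wz": 0,"claw": 0}

```text
time: 14.35
tool_pos: [0.6015, 0.1661, 0.2141]
tool_rot: [-0.166, -3.132, 0.001]
wrist_force: [-10.3, 1.6, 3.4]
opening: 0.0381
finger_force: 35.0
```

Call:
servo_tool:
  motion:
    - {"tx": -0.02,"ty": 0,"tz": 0,"wx": 0,"wy": 0,"wz": 0,"claw": 0}

```text
time: 14.43
tool_pos: [0.6015, 0.1662, 0.2141]
tool_rot: [-0.166, -3.131, 0.001]
wrist_force: [-13.2, 1.5, 4.4]
opening: 0.038
finger_force: 35.0
```

Call:
servo_tool:
  motion:
    - {"tx": 0.04,"ty": 0,"tz": 0,"wx": 0,"wy": 0,"wz": 0,"claw": 0}
    - {"tx": 0.03,"ty": 0,"tz": 0,"wx": 0,"wy": 0,"wz": 0,"claw": 0}

```text
time: 14.6
tool_pos: [0.6006, 0.1662, 0.2141]
tool_rot: [-0.166, -3.134, 0.001]
wrist_force: [-7.0, 1.5, 0.3]
opening: 0.0376
finger_force: 35.0
```

Call:
servo_tool:
  motion:
    - {"tx": 0.03,"ty": 0,"tz": 0,"wx": 0,"wy": 0,"wz": 0,"claw": 0}
    - {"tx": 0.03,"ty": 0,"tz": 0,"wx": 0,"wy": 0,"wz": 0,"claw": 0}

```text
time: 14.77
tool_pos: [0.5996, 0.1663, 0.2141]
tool_rot: [-0.166, -3.136, 0.001]
wrist_force: [-2.7, 0.6, -1.8]
opening: 0.0377
finger_force: 35.0
```

Call:
servo_tool:
  motion:
    - {"tx": 0.03,"ty": 0,"tz": 0,"wx": 0,"wy": 0,"wz": 0,"claw": 0}
    - {"tx": 0,"ty": 0,"tz": 0,"wx": 0,"wy": 0,"wz": 0,"claw": 0}

```text
time: 14.93
tool_pos: [0.5995, 0.1663, 0.2141]
tool_rot: [0.167, 3.136, -0.0]
wrist_force: [-1.1, 1.5, -3.3]
opening: 0.0376
finger_force: 35.0
```

The pack stays put while the pull force falls to about zero, so the catch is holding it. I'll let go and back off upward.

Call:
servo_tool:
  motion:
    - {"tx": 0,"ty": 0,"tz": 0,"wx": 0,"wy": 0,"wz": 0,"claw": 0.65}
    - {"tx": 0,"ty": 0,"tz": 0,"wx": 0,"wy": 0,"wz": 0,"claw": 0.65}
    - {"tx": 0,"ty": 0,"tz": 0,"wx": 0,"wy": 0,"wz": 0,"claw": 0.65}
    - {"tx": 0,"ty": 0,"tz": 0,"wx": 0,"wy": 0,"wz": 0,"claw": 0.65}
    - {"tx": 0,"ty": 0,"tz": 0,"wx": 0,"wy": 0,"wz": 0,"claw": 0.65}
    - {"tx": 0,"ty": 0,"tz": -0.4,"wx": 0,"wy": 0,"wz": 0,"claw": 0.65}
    - {"tx": 0,"ty": 0,"tz": -0.9,"wx": 0,"wy": 0,"wz": 0,"claw": 0.65}
    - {"tx": 0,"ty": 0,"tz": -0.9,"wx": 0,"wy": 0,"wz": 0,"claw": 0.65}
    - {"tx": 1,"ty": 0,"tz": -0.5,"wx": 0,"wy": 0,"wz": 0,"claw": 0.65}
    - {"tx": 1,"ty": 0,"tz": 0,"wx": 0,"wy": 0,"wz": 0,"claw": 0.65}
    - {"tx": 1,"ty": 0,"tz": 0,"wx": 0,"wy": 0,"wz": 0,"claw": 0.65}
    - {"tx": 1,"ty": 0,"tz": 0,"wx": 0,"wy": 0,"wz": 0,"claw": 0.65}

```text
time: 15.93
tool_pos: [0.4789, 0.1792, 0.2966]
tool_rot: [0.167, 3.135, 0.001]
wrist_force: [0.2, 0.1, 0.4]
opening: 0.0596
finger_force: 0.0
```

Call:
servo_tool:
  motion:
    - {"tx": 0,"ty": 1,"tz": 0,"wx": 0,"wy": 0,"wz": 0,"claw": 0.65}
    - {"tx": 0,"ty": 1,"tz": 0,"wx": 0,"wy": 0,"wz": 0,"claw": 0.65}
    - {"tx": 0,"ty": 1,"tz": 0,"wx": 0,"wy": 0,"wz": 0,"claw": 0.65}
    - {"tx": 0,"ty": 1,"tz": 0,"wx": 0,"wy": 0,"wz": 0,"claw": 0.65}
    - {"tx": 0,"ty": 1,"tz": 0,"wx": 0,"wy": 0,"wz": 0,"claw": 0.65}
    - {"tx": 0,"ty": 0,"tz": 0,"wx": 0,"wy": 0,"wz": 0,"claw": 0.65}
    - {"tx": 0,"ty": 0,"tz": 0,"wx": 0,"wy": 0,"wz": 0,"claw": 0.65}
    - {"tx": 0,"ty": 0,"tz": 0,"wx": 0,"wy": 0,"wz": 0,"claw": 0.65}

```text
time: 16.6
tool_pos: [0.4958, 0.3278, 0.2957]
tool_rot: [0.166, 3.137, -0.001]
wrist_force: [-1.2, 0.2, -0.5]
opening: 0.0599
finger_force: 0.0
```

```bash
python3 - <<'E'
from h import *
to(.5995,.1663)
s=grab('side'); t=grab('top')
a=np.hstack([cv2.resize(s['image'][150:255,190:330],(400,300),interpolation=2),cv2.resize(t['image'][190:280,205:325],(400,300),interpolation=2)])
save('fin.png',a)
E
```

```text
t 16.6 pos [495.8 327.8 295.7] yaw -6.07 tilt [ 0.0006 -0.0004] F [-1.2  0.2 -0.5] open 59.9 
 shift tool units [-4.007e+00 -4.988e+00  4.000e-03] wz None
```

View pics/fin.png

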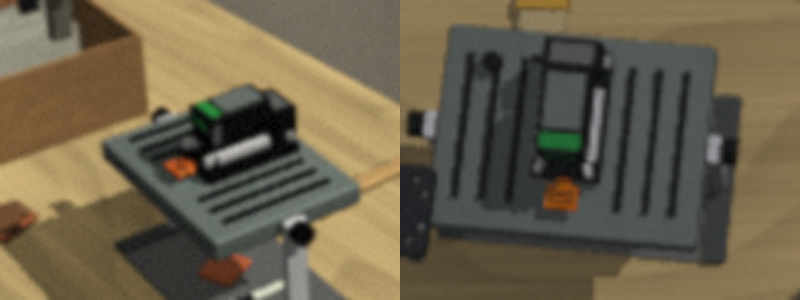

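The charged pack sits straight in the lamp's rails, with its nose up at the terminal block at crop position (575,60). The gripper is clear of it.

```bash
python3 -c "
from workcell import job_done
print(job_done())"
```

```text
the job is handed in; nothing more can be done
None
```

I slid the charged pack (green gauge) out of the charger's right bay and into the lamp plate, where the catch holds it. I then let go and handed the job in at about 17 s. The judge gave no verdict, but by feel and in the final pictures the pack is held and sits straight. The wrist force on insertion reached about 14 N. I never touched the flat pack.

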